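Stack a tote over the pastels in the framing studio

TASK

Pick up the empty blue tote and stack it on the grey tote that holds the pastel sticks, turned end for end so that the two orange ends are at opposite ends and it sits up on the ledges, level, instead of sinking in onto the pastels. Set it down rather than dropping it, and leave both grey totes standing where they are.

Things in the scene. Friction and masses are not known exactly. Their poses are not given: they have to be found in the camera images.
- blue_tote_mid (a point): Centre (35 mm above underside) of the empty blue tote to move: loose, 0.2 kg, 160 long (x) x 66 wide (y) x 70 mm tall. Its top 24 mm is a vertical rim band 66 mm wide: grasp that from above at mid-length, a finger outside each long side. Below, it tapers to 138 x 44 mm at the underside. x points to its orange end (at the start roughly away from the robot, on all three totes), z up.
- blue_tote_end (a point): Middle of the blue tote's orange end face, 80 mm along x from its centre, 58 mm above its underside; same axes. Feet under the tote: one at each corner of the orange end, one in the middle of the plain end.
- pastel_tote_mid (a point): Centre (35 mm above underside) of the grey tote full of coloured pastel sticks: loose, 0.6 kg, same shape, x to its orange end. Mouth 154 x 60 mm inside; ledges 8 mm below the rim. With orange ends opposite, the upper tote's feet stand on them, its underside 62 mm above this one's, 8 mm play each way; same way round, it sinks onto the pastels (top 40 mm above the underside).
- empty_tote_mid (a point): Centre (35 mm above underside) of a second grey tote, same shape and size, loose, empty: a bystander. x points to its orange end, z up.
Things that resemble listed ones, but are neither listed nor needed, are in the scene too. Leave any yellow look-alike of the part that bears blue_tote_mid alone.

How it is judged:
At the end, for the whole second after the job is handed in: Blue tote still and level (4.5 deg) on the ledges of the pastel tote: centre 56 to 67 mm above the other's, within 15 mm sideways, orange end over its plain end, parallel within 11 deg; pastel tote upright (4.5 deg), within 40 mm of its start (z of blue_tote_mid in the frame of pastel_tote_mid between 0.056 and 0.067 m and horizontal distance between blue_tote_mid and pastel_tote_mid below 0.015 m and x of blue_tote_end in the frame of pastel_tote_mid below -0.05 m and angle between the x axis of blue_tote_mid and the x axis of pastel_tote_mid, either way round below 0.2 rad and angle between each of blue_tote_mid, pastel_tote_mid's own z axis and vertical below 0.08 rad and distance of pastel_tote_mid from where it was at the start of the episode below 0.04 m and linear speed of blue_tote below 0.02 m/s); the robot touches nothing.
It fails at once if the blue tote is dropped: it falls free from about 20 mm or more (faster than 0.6 m/s with no finger on it) (contact force between the fingers and blue_tote below 0.05 N and linear speed of blue_tote above 0.6 m/s).
It fails at once if the empty grey tote is shifted by more than 30 mm (distance of empty_tote_mid from where it was at the start of the episode above 0.03 m).
It also fails if it takes over 35 s, if anything falls off the work surface, if the arm or the gripper's body presses on something with over 40 N, if the wrist force passes 120 N, or if a joint passes its speed limit or range.

ROBOT

A 6-joint arm with a two-finger parallel gripper is mounted at the origin on the work surface. World frame = base frame: x ahead of the robot, y to its left, z up, the work surface at z = 0. Lengths are in m, angles in rad, forces in N, time in s.
With the tool pointing down it reaches from about 0.325 to 0.875 m from the base axis. Payload 4.4 kg.
Tool frame: the origin (TCP) lies midway between the tips of the shut fingers; the grasp point (between the pads) lies 19 mm behind it (manip.pinch_z is the distance from the TCP to the grasp point, in m); z points along the fingers, y is the direction in which the jaws open and shut (so a half turn about z gives the same grasp; the last joint's range is limited). The gripper opens to 85 mm and grips with 20 to 120 N. Pads are 22 mm wide; open, the fingers measure 114 mm over their backs; the gripper's body (76 mm by 85 mm) begins 54 mm behind the grasp point. The pads swing forward as they close: fully open they stand 13 mm farther back than shut.
Start: joints at [-1.474, 0.207, 1.542, -0, 1.393, -0.15], TCP at [0.14, -0.558, 0.231] pointing down, gripper open.
Joint ranges: [-2.73, 2.73], [-0.86, 2.22], [0.23, 2.46], [-1.11, 4.25], [0.08, 2.63], [-2.82, 2.82]. Speed limits (rad/s): [2.79, 2.79, 3.14, 3.14, 3.14, 3.14].

INTERFACE

Orientations are given as a rotation vector (axis times angle).
In Python, from cell import manip gives the robot as it stands.
- The arm moves only by the shell command python3 -m creep 'ROWS' [FORCE]. ROWS is JSON, a list of rows, each a list of 3 entries, a list of its own where there are three numbers: the shift along the tool's x, y, z in m, then the turn, a rotation vector about the tool's x, y, z in degrees, then the finger opening in m, from 0 to 0.0854. A call has exactly 10 rows; each row is the pose to reach, as a shift and turn from the pose commanded when the call began, along the tool's axes at that moment; what a row does not reach only later rows make up. A row lasts 1/12 s, in which the tool goes at most 41.7 mm and 7.16 degrees, less where a joint would pass 70% of its speed; a pose out of reach is approached as far as the arm can. A call with a gripper value outside its range is refused whole. The fingers move at their own pace and stop on an object; FORCE is the grip in N (left out, the last holds). Time passes only in rows, so rows that repeat a pose let the fingers close, or fill a call up. It gives the time, the measured TCP pose, the force and the opening at its end, in the units of the state.
- manip.read_state(): the state, without advancing time (a new reading comes with each control period).
- manip.camera(name): name is "scene" or "side" or "wrist"; returns a dict with "img" (480x640x3 uint8, red, green, blue), "range_z" (480x640 float32, m along the optical axis (not along the pixel's ray), 0 where there is no reading), "fx", "fy", "cx", "cy" (pixels), "R" (3x3) and "t" (3): a world point X has camera coordinates R X + t; the wrist camera has in their place "T_tool_cam" (4x4, takes a point from camera to tool coordinates, whose origin is the TCP and whose axes are the flange's). Camera axes: x right, y down, z forward; pixel columns grow to the right and rows downward; lengths in m; the calibration is good to about 2 mm. A picture is of the moment at which its call begins: read the wrist's pose just before it.
- manip.finish_job(): hands the job in, once; it reports no verdict.
The state is a dict: "t": time; "q": joint angles; "qd": joint speeds; "effort": joint torques, N m; "ee_pos": TCP position; "eef_rot": TCP orientation; "wrist_force": force on the tool from outside, world axes, zero at the start; "wrist_torque": the same for the moment, N m; "gripper_width": finger opening in m.
Only numpy, scipy, OpenCV 4.12 (cv2) and the standard library are available. Lean on these libraries where they do the work, as an engineer would, in place of code of your own. Each camera call takes 0.05 s, during which the arm holds its last target.

## Working session

There is one attempt and no reset: what is moved stays moved. The work goes in short steps, Python scripts to look and compute and a shell command to move; the robot and the scene stay as the last step left them, time stands still between calls to the robot, and variables do not carry over. Pictures are saved under pics/ and viewed, and the job is handed in when it is done.

```bash
ls; mkdir -p pics; python3 - <<'E'
from cell import manip
import cv2,numpy as np,pickle
s=manip.read_state();print({k:np.round(v,3).tolist() for k,v in s.items()})
for n in ["scene","side"]:
    c=manip.camera(n);cv2.imwrite(f"pics/{n}0.png",c["img"][:,:,::-1]);pickle.dump(c,open(f"{n}0.pkl","wb"))
    print(n,c["fx"],c["fy"],c["cx"],c["cy"],np.round(c["R"],3).tolist(),c["t"])
E
```

```text
pics
{'t': 0.0, 'q': [-1.474, 0.207, 1.543, 0.0, 1.393, -0.151], 'qd': [0.001, 0.003, 0.0, -0.001, 0.0, 0.001], 'effort': [0.002, -38.304, -29.16, 0.0, 0.01, 0.0], 'ee_pos': [0.14, -0.557, 0.23], 'eef_rot': [-3.115, -0.387, -0.0], 'wrist_force': [-0.53, 0.052, 0.416], 'wrist_torque': [-0.02, 0.016, 0.011], 'gripper_width': 0.086}
scene 511.9274492839113 511.9274492839113 312.0604318526875 242.3045566890532 [[0.843, 0.538, -0.003], [0.459, -0.722, -0.518], [-0.281, 0.435, -0.855]] [-0.34272291 -0.18850002  1.28342666]
side 435.15743310317237 435.15743310317237 317.9667596323146 239.26766677946415 [[-0.911, -0.413, -0.02], [-0.253, 0.595, -0.763], [0.327, -0.69, -0.646]] [0.40789079 0.18374873 0.952237  ]
```

View pics/scene0.png

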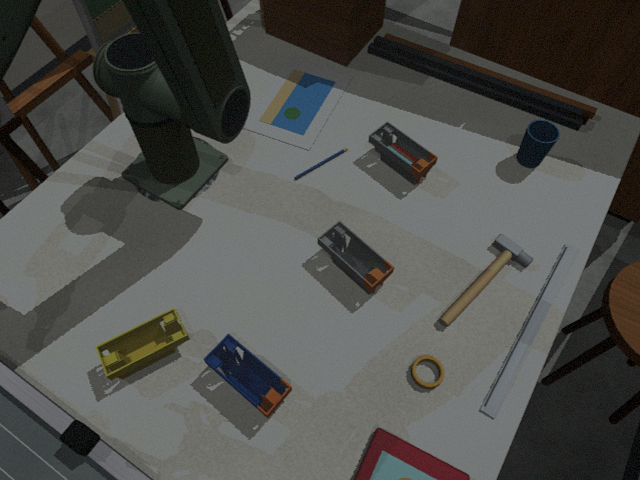

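View pics/side0.png

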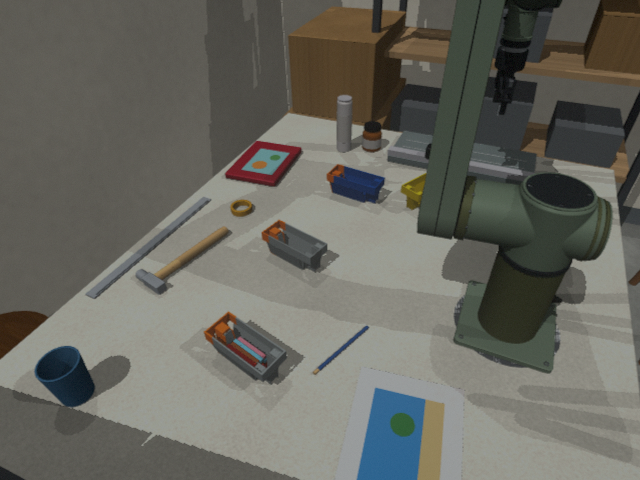

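The scene view shows the blue tote at about (248,375), the empty grey tote at (355,257), the pastel tote at (403,152), and the yellow look-alike at (143,343). I'll measure the totes from the depth data.

```bash
cat > h.py <<'E'
import numpy as np,cv2
def cloud(c):
    z=c["range_z"].astype(float);v,u=np.mgrid[0:480,0:640]
    P=np.stack([(u-c["cx"])/c["fx"]*z,(v-c["cy"])/c["fy"]*z,z],-1)
    W=(P-c["t"])@c["R"]; W[z<=0]=np.nan
    return W
def orange(img):
    h=cv2.cvtColor(img,cv2.COLOR_RGB2HSV);return (h[...,0]>4)&(h[...,0]<17)&(h[...,1]>140)&(h[...,2]>60)
def rim(c,boxes,zlo=.062,zhi=.08):
    W=cloud(c);o=orange(c["img"])
    for n,(u0,v0,u1,v1) in boxes.items():
        w=W[v0:v1,u0:u1].reshape(-1,3);oo=o[v0:v1,u0:u1].reshape(-1)
        m=(w[:,2]>zlo)&(w[:,2]<zhi)
        r=cv2.minAreaRect((w[m,:2]*1000).astype(np.float32))
        b=cv2.boxPoints(r); a=b[1]-b[0];d=b[2]-b[1]; L=a if np.hypot(*a)>np.hypot(*d) else d
        oc=np.nanmean(w[oo&(w[:,2]>.03)],0)*1000
        if L@(oc[:2]-r[0])<0:L=-L
        print(n,m.sum(),"ctr",np.round(r[0],1),"size",np.round(r[1],1),"yaw",round(np.degrees(np.arctan2(L[1],L[0])),1),"or",np.round(oc,0),"ztop",np.round(np.nanpercentile(w[m,2],[50,95]),4))
E
python3 - <<'E'
import pickle
from h import *
rim(pickle.load(open("scene0.pkl","rb")),dict(blue=(195,325,300,425),empty=(308,212,402,300),past=(360,112,447,192)))
rim(pickle.load(open("side0.pkl","rb")),dict(blue=(318,155,392,208),empty=(255,215,335,278),past=(198,305,295,390)))
E
```

```text
blue 697 ctr [ 479.9 -337.7] size [ 67.  161.3] yaw -7.3 or [ 547. -348.   64.] ztop [0.0683 0.0719]
empty 623 ctr [520.1  -9.4] size [ 69.2 162.6] yaw -13.8 or [585. -28.  64.] ztop [0.0671 0.0715]
past 493 ctr [468.6 307.7] size [ 72.4 162.2] yaw -13.7 or [523. 295.  59.] ztop [0.0667 0.0713]
blue 331 ctr [ 478.5 -335.9] size [ 74.3 162.6] yaw -8.0 or [ 546. -344.   61.] ztop [0.0666 0.0707]
empty 445 ctr [517.4  -5.8] size [ 69.  161.9] yaw -14.2 or [584. -23.  60.] ztop [0.0668 0.0706]
past 718 ctr [465.4 310.2] size [ 67.8 162.6] yaw -13.8 or [518. 300.  54.] ztop [0.0678 0.0709]
```

```bash
cat >> h.py <<'E'
from scipy.spatial.transform import Rotation as Ro
def plan(s,pos,yaw):
    """shift & turn in tool axes from state s to TCP pos, pointing down, tool x at yaw deg"""
    R0=Ro.from_rotvec(s["eef_rot"]); p0=np.array(s["ee_pos"])
    R1=Ro.from_euler("z",yaw,degrees=True)*Ro.from_euler("x",180,degrees=True)
    print("t",s["t"],"pos",np.round(p0,4),"shift",np.round(R0.inv().apply(np.array(pos)-p0),4),"turn",np.round((R0.inv()*R1).as_rotvec(degrees=True),2))
E
python3 - <<'E'
from h import *
from cell import manip
plan(manip.read_state(),(.479,-.337,.16),-7.5)
E
```

```text
t 0.1 pos [ 0.1404 -0.5569  0.2302] shift [ 0.3821 -0.1304  0.0706] turn [-0.12  0.   21.64]
```

```bash
python3 -m creep '[[[0.02,-0.007,0],[0,0,1],0.085],[[0.06,-0.02,0.01],[0,0,3],0.085],[[0.10,-0.034,0.02],[0,0,5.5],0.085],[[0.14,-0.048,0.03],[0,0,8],0.085],[[0.18,-0.061,0.04],[0,0,10],0.085],[[0.22,-0.075,0.05],[0,0,12.5],0.085],[[0.26,-0.089,0.055],[0,0,15],0.085],[[0.30,-0.102,0.06],[0,0,17.5],0.085],[[0.335,-0.114,0.065],[0,0,19.5],0.085],[[0.36,-0.123,0.07],[0,0,21],0.085]]' 40
python3 -m creep '[[[0.01,-0.003,0],[0,0,0.3],0.085],[[0.017,-0.005,0],[0,0,0.6],0.085],[[0.022,-0.007,0],[0,0,0.6],0.085],[[0.022,-0.007,0],[0,0,0.6],0.085],[[0.022,-0.007,0],[0,0,0.6],0.085],[[0.022,-0.007,0],[0,0,0.6],0.085],[[0.022,-0.007,0],[0,0,0.6],0.085],[[0.022,-0.007,0],[0,0,0.6],0.085],[[0.022,-0.007,0],[0,0,0.6],0.085],[[0.022,-0.007,0],[0,0,0.6],0.085]]'
python3 - <<'E'
from h import *
from cell import manip
s=manip.read_state();c=manip.camera("wrist");cv2.imwrite("pics/w1.png",c["img"][:,:,::-1])
R=Ro.from_rotvec(s["eef_rot"]).as_matrix();T=np.eye(4);T[:3,:3]=R;T[:3,3]=s["ee_pos"];M=np.linalg.inv(T@c["T_tool_cam"])
c["R"],c["t"]=M[:3,:3],M[:3,3]
import pickle;pickle.dump(c,open("w1.pkl","wb"))
print(s["wrist_force"]);plan(s,(.479,-.337,.035),-7.5)
c=manip.camera("side");rim(c,dict(blue=(318,155,392,208)))
E
```

```text
t: 0.93
ee_pos: [0.4615, -0.348, 0.1606]
eef_rot: [-3.135, 0.188, -0.0]
wrist_force: [-0.5, 0.0, -0.1]
gripper_width: 0.085
t: 1.77
ee_pos: [0.4819, -0.3463, 0.1614]
eef_rot: [3.135, -0.205, 0.0]
wrist_force: [-0.2, 0.7, -0.2]
gripper_width: 0.0852
[-0.18437675  0.69328307 -0.23682548]
t 1.7667 pos [ 0.4819 -0.3463  0.1614] shift [-0.0041 -0.0089  0.1264] turn [ 0. -0.  0.]
blue 325 ctr [ 478.9 -333.6] size [ 74.7 163. ] yaw -7.4 or [ 546. -344.   61.] ztop [0.0668 0.0708]
```

View pics/w1.png

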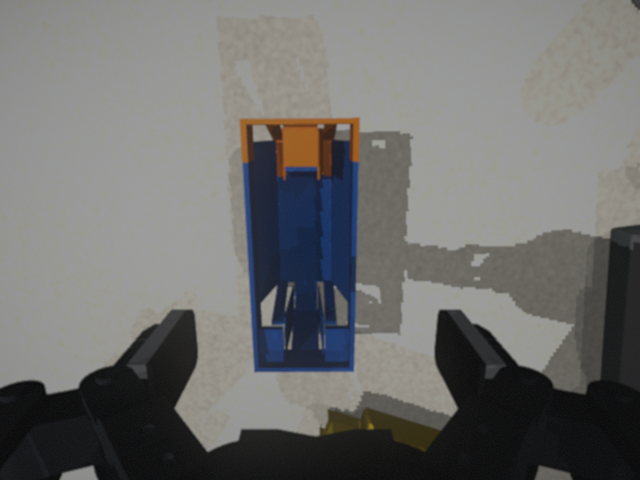

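The wrist view shows the tote between the fingers. Its rim corners are at (241,119), (359,119), (354,370) and (256,370), so it is offset to the left. I'll measure it from here.

```bash
python3 - <<'E'
from h import *
import pickle
from cell import manip
c=pickle.load(open("w1.pkl","rb"))
rim(c,dict(blue=(225,100,375,385)))
s=manip.read_state()
plan(s,(.479,-.337,.035),-7.5)
E
```

```text
blue 7004 ctr [ 478.5 -337.2] size [ 66.6 161.3] yaw -7.1 or [ 546. -347.   64.] ztop [0.0693 0.0711]
t 1.8667 pos [ 0.482  -0.3461  0.1613] shift [-0.0042 -0.0087  0.1263] turn [ 0.   -0.    0.03]
```

```bash
python3 -m creep '[[[-0.003,-0.006,0.01],[0,0,-0.3],0.085],[[-0.004,-0.009,0.025],[0,0,-0.4],0.085],[[-0.004,-0.009,0.045],[0,0,-0.4],0.085],[[-0.004,-0.009,0.065],[0,0,-0.4],0.085],[[-0.004,-0.009,0.085],[0,0,-0.4],0.085],[[-0.004,-0.009,0.1],[0,0,-0.4],0.085],[[-0.004,-0.009,0.115],[0,0,-0.4],0.085],[[-0.004,-0.009,0.126],[0,0,-0.4],0.085],[[-0.004,-0.009,0.126],[0,0,-0.4],0.085],[[-0.004,-0.009,0.126],[0,0,-0.4],0.085]]'
python3 - <<'E'
from h import *
from cell import manip
s=manip.read_state();plan(s,(.4785,-.337,.035),-7.1)
c=manip.camera("wrist");cv2.imwrite("pics/w2.png",c["img"][:,:,::-1])
E
```

```text
t: 2.7
ee_pos: [0.4788, -0.3358, 0.0344]
eef_rot: [-3.134, 0.193, 0.002]
wrist_force: [0.1, 0.3, 0.3]
gripper_width: 0.085
t 2.7 pos [ 0.4788 -0.3358  0.0344] shift [-0.0002  0.0012 -0.0006] turn [-0.07  0.09  0.06]
```

View pics/w2.png

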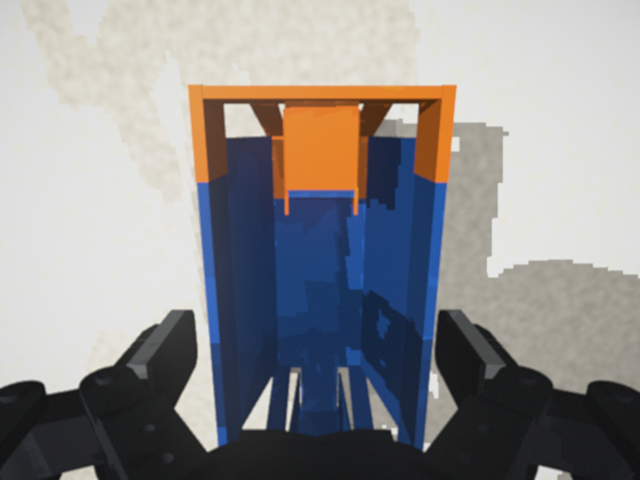

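The fingers at (180,350) and (455,350) straddle the rim, so I'll close with 40 N.

```bash
python3 -m creep '[[[0,0.001,0],[0,0,0],0.06],[[0,0.001,0],[0,0,0],0.06],[[0,0.001,0],[0,0,0],0.06],[[0,0.001,0],[0,0,0],0.06],[[0,0.001,0],[0,0,0],0.06],[[0,0.001,0],[0,0,0],0.055],[[0,0.001,0],[0,0,0],0.055],[[0,0.001,0],[0,0,0],0.055],[[0,0.001,0],[0,0,0],0.055],[[0,0.001,0],[0,0,0],0.055]]' 40
python3 -m creep '[[[0,0,-0.003],[0,0,0],0.055],[[0,0,-0.01],[0,0,0],0.055],[[0,0,-0.02],[0,0,0],0.055],[[0,0,-0.035],[0,0,0],0.055],[[0,0,-0.055],[0,0,0],0.055],[[0,0,-0.075],[0,0,0],0.055],[[0,0,-0.095],[0,0,0],0.055],[[0,0,-0.11],[0,0,0],0.055],[[0,0,-0.12],[0,0,0],0.055],[[0,0,-0.12],[0,0,0],0.055]]'
python3 - <<'E'
from h import *
from cell import manip
s=manip.read_state();c=manip.camera("wrist");cv2.imwrite("pics/w3.png",c["img"][:,:,::-1])
R=Ro.from_rotvec(s["eef_rot"]).as_matrix();T=np.eye(4);T[:3,:3]=R;T[:3,3]=s["ee_pos"];M=np.linalg.inv(T@c["T_tool_cam"])
c["R"],c["t"]=M[:3,:3],M[:3,3]
import pickle;pickle.dump(c,open("w3.pkl","wb"))
print(s["gripper_width"]);plan(s,(.467,.309,.18),166.2)
c=manip.camera("scene");cv2.imwrite("pics/s3.png",c["img"][:,:,::-1])
E
```

```text
t: 3.58
ee_pos: [0.4802, -0.3386, 0.0368]
eef_rot: [3.134, -0.193, 0.004]
wrist_force: [-0.2, -1.6, 6.0]
gripper_width: 0.0653
t: 4.42
ee_pos: [0.4806, -0.3387, 0.1584]
eef_rot: [3.132, -0.193, 0.007]
wrist_force: [0.3, 0.7, -1.7]
gripper_width: 0.0655
0.06545925304217054
t 4.4167 pos [ 0.4806 -0.3387  0.1584] shift [-0.0929 -0.6411 -0.024 ] turn [   0.4     0.25 -173.25]
```

View pics/s3.png

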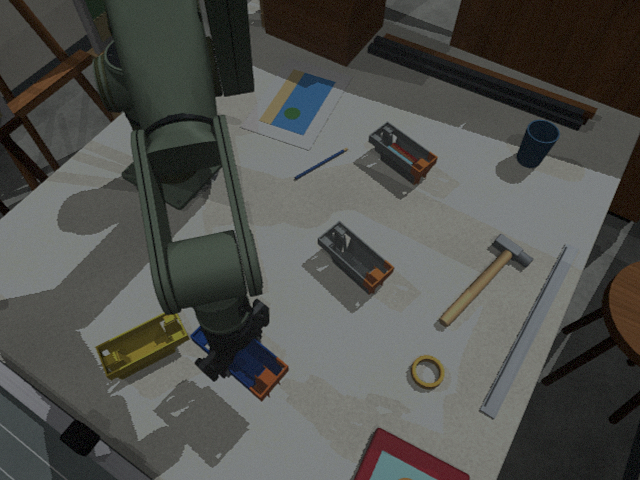

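View pics/w3.png

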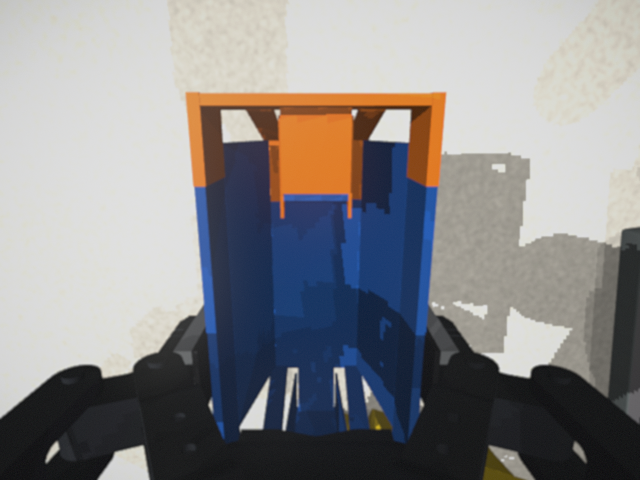

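```bash
python3 - <<'E'
from h import *
import pickle
c=pickle.load(open("w3.pkl","rb"));W=cloud(c)
w=W[85:445,180:450].reshape(-1,3);w=w[~np.isnan(w[:,0])]
print(np.percentile(w[:,2],[50,90,97,99.5]))
zt=np.percentile(w[:,2],99)
# tote-aligned coords
a=np.radians(-7.1);d=w[:,:2]-np.array([.4806,-.3387]);X=d@[np.cos(a),np.sin(a)];Y=d@[-np.sin(a),np.cos(a)]
for x0 in np.arange(-.06,.09,.01):
  for sg in (1,-1):
    m=(abs(X-x0)<.005)&(sg*Y>.022)&(sg*Y<.036)&(w[:,2]>.16)
    if m.sum()>10: print(round(x0,3),sg,m.sum(),np.round(np.percentile(w[m,2],[80,95]),4),np.round([Y[m].min(),Y[m].max()],4))
m=(w[:,2]>.17);print(X[m].max())
E
```

```text
[0.15775563 0.19297301 0.23556397 0.24224041]
-0.04 1 291 [0.1748 0.1796] [0.0275 0.0301]
-0.04 -1 301 [0.1751 0.1799] [-0.0305 -0.028 ]
-0.03 1 566 [0.1842 0.1897] [0.0275 0.0305]
-0.03 -1 563 [0.1843 0.1896] [-0.0311 -0.0275]
-0.02 1 819 [0.1913 0.1922] [0.0273 0.0329]
-0.02 -1 824 [0.1912 0.1921] [-0.0333 -0.0279]
-0.01 1 1015 [0.192  0.1949] [0.0269 0.0329]
-0.01 -1 1006 [0.1919 0.1951] [-0.0332 -0.0278]
0.0 1 1385 [0.1968 0.2025] [0.0273 0.0346]
0.0 -1 1381 [0.1965 0.2025] [-0.0348 -0.0277]
0.01 1 2033 [0.2025 0.2166] [0.0257 0.036 ]
0.01 -1 1920 [0.2023 0.2157] [-0.036  -0.0262]
0.02 1 2230 [0.2353 0.2409] [0.022  0.0331]
0.02 -1 2210 [0.2354 0.2409] [-0.0334 -0.022 ]
0.03 1 1191 [0.1916 0.1925] [0.0273 0.033 ]
0.03 -1 1204 [0.1916 0.1924] [-0.0333 -0.0277]
0.04 1 1281 [0.1917 0.1925] [0.0274 0.0331]
0.04 -1 1282 [0.1916 0.1925] [-0.0335 -0.0277]
0.05 1 1344 [0.1918 0.1926] [0.0275 0.033 ]
0.05 -1 1362 [0.1917 0.1925] [-0.0336 -0.0275]
0.06 1 1512 [0.192  0.1928] [0.0273 0.0333]
0.06 -1 1509 [0.1921 0.1928] [-0.0338 -0.0277]
0.07 1 1292 [0.1922 0.193 ] [0.0277 0.0339]
0.07 -1 1309 [0.1922 0.1929] [-0.0337 -0.022 ]
0.08 1 741 [0.1924 0.1931] [0.022  0.0331]
0.08 -1 758 [0.1925 0.1931] [-0.0336 -0.022 ]
0.0786911031645638
```

The grip is level and centred: the rim sits 34 mm above the TCP and the tote centre is about 1 mm behind it. Next I'll carry it over while turning.

```bash
python3 -m creep '[[[-0.001,-0.006,-0.003],[0,0,-2],0.055],[[-0.003,-0.018,-0.008],[0,0,-5],0.055],[[-0.006,-0.036,-0.014],[0,0,-10],0.055],[[-0.009,-0.058,-0.018],[0,0,-16],0.055],[[-0.013,-0.082,-0.022],[0,0,-22],0.055],[[-0.017,-0.107,-0.024],[0,0,-28],0.055],[[-0.021,-0.132,-0.024],[0,0,-34],0.055],[[-0.025,-0.158,-0.024],[0,0,-40],0.055],[[-0.029,-0.184,-0.024],[0,0,-46],0.055],[[-0.033,-0.21,-0.024],[0,0,-52],0.055]]'
python3 - <<'E'
from h import *
from cell import manip
s=manip.read_state();print(s["gripper_width"],s["q"]);plan(s,(.466,.1,.18),108); plan(s,(.466,.309,.18),166.2)
E
```

```text
t: 5.35
ee_pos: [0.4708, -0.1233, 0.1774]
eef_rot: [-2.898, -1.207, 0.004]
wrist_force: [-0.1, 0.6, -3.2]
gripper_width: 0.0657
0.06569581996056395 [-4.34332930e-01  7.40996956e-02  1.80906649e+00  6.98332309e-05
  1.26226921e+00  3.47247873e-01]
t 5.35 pos [ 0.4708 -0.1233  0.1774] shift [ 0.1551 -0.1607 -0.0022] turn [-2.300e-01 -5.000e-02 -6.278e+01]
t 5.35 pos [ 0.4708 -0.1233  0.1774] shift [ 0.3035 -0.308  -0.0019] turn [  -0.2    -0.18 -120.98]
```

```bash
python3 -m creep '[[[0.013,-0.013,0],[0,0,-5],0.055],[[0.028,-0.029,0],[0,0,-11],0.055],[[0.044,-0.045,0],[0,0,-17],0.055],[[0.06,-0.061,0],[0,0,-23],0.055],[[0.076,-0.077,0],[0,0,-29],0.055],[[0.092,-0.093,0],[0,0,-35],0.055],[[0.108,-0.109,0],[0,0,-41],0.055],[[0.124,-0.125,0],[0,0,-47],0.055],[[0.14,-0.141,0],[0,0,-53],0.055],[[0.156,-0.158,0],[0,0,-59],0.055]]'
python3 - <<'E'
from h import *
from cell import manip
s=manip.read_state();print(s["gripper_width"],s["q"]); plan(s,(.466,.309,.18),166.2)
E
```

```text
t: 6.18
ee_pos: [0.4697, 0.0979, 0.1775]
eef_rot: [-1.928, -2.477, 0.004]
wrist_force: [1.0, -0.8, -1.7]
gripper_width: 0.0648
0.0648421843901996 [ 2.48913848e-02  5.89055942e-02  1.82505570e+00 -7.47148067e-05
  1.26116928e+00 -2.23430725e-01]
t 6.1833 pos [0.4697 0.0979 0.1775] shift [ 0.2055  0.0483 -0.0025] turn [ -0.16  -0.14 -61.97]
```

```bash
python3 -m creep '[[[0.022,0.005,0],[0,0,-6],0.055],[[0.045,0.01,0],[0,0,-12],0.055],[[0.068,0.016,0],[0,0,-18],0.055],[[0.092,0.021,0],[0,0,-25],0.055],[[0.115,0.026,0],[0,0,-32],0.055],[[0.138,0.032,0],[0,0,-39],0.055],[[0.16,0.037,0],[0,0,-46],0.055],[[0.177,0.041,0],[0,0,-53],0.055],[[0.189,0.044,0],[0,0,-58],0.055],[[0.195,0.046,0],[0,0,-60],0.055]]'
python3 -m creep '[[[0,0,0],[0,0,0],0.055],[[0,0,0],[0,0,0],0.055],[[0,0,0],[0,0,0],0.055],[[0,0,0],[0,0,0],0.055],[[0,0,0],[0,0,0],0.055],[[0,0,0],[0,0,0],0.055],[[0,0,0],[0,0,0],0.055],[[0,0,0],[0,0,0],0.055],[[0,0,0],[0,0,0],0.055],[[0,0,0],[0,0,0],0.055]]'
python3 - <<'E'
from h import *
from cell import manip
s=manip.read_state();print(s["gripper_width"]); plan(s,(.466,.309,.14),166.2)
for n in ["side","scene","wrist"]:
    c=manip.camera(n);cv2.imwrite(f"pics/{n}4.png",c["img"][:,:,::-1])
    if n=="side":rim(c,dict(empty=(255,215,335,278)))
E
```

```text
t: 7.02
ee_pos: [0.4673, 0.2983, 0.1772]
eef_rot: [-0.431, -3.108, 0.002]
wrist_force: [0.7, -0.8, -1.9]
gripper_width: 0.0653
t: 7.85
ee_pos: [0.4688, 0.2972, 0.1794]
eef_rot: [0.439, 3.111, 0.0]
wrist_force: [-0.2, -0.4, -2.9]
gripper_width: 0.0654
0.06543448877557428
t 7.85 pos [0.4688 0.2972 0.1794] shift [0.006  0.0105 0.0394] turn [ 0.    0.01 -2.27]
empty 433 ctr [518.3  -6.2] size [ 70.9 163.2] yaw -14.5 or [584. -23.  60.] ztop [0.067  0.0706]
```

View pics/side4.png

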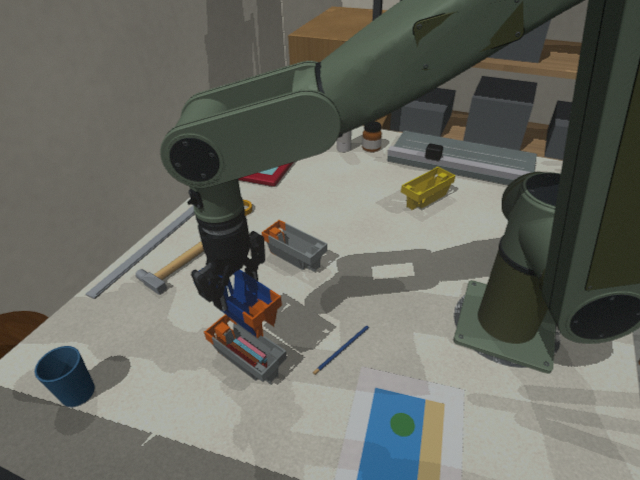

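View pics/wrist4.png

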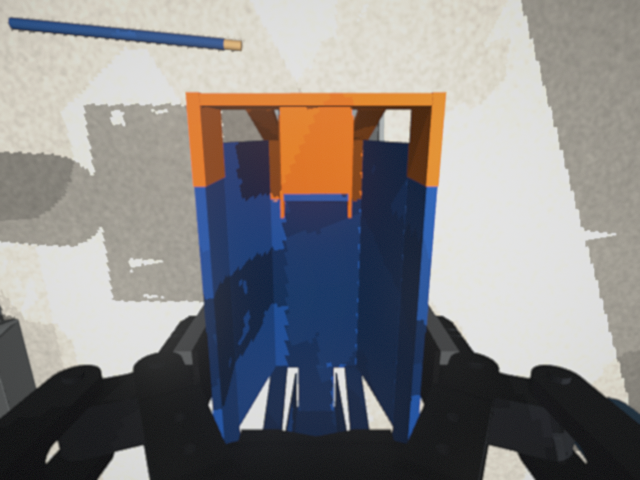

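The grip is unchanged. The side view shows the orange end at about (262,315), above the grey tote's plain end. I'll align and come down to about 17 mm above seating.

```bash
python3 -m creep '[[[0.002,0.003,0],[0,0,-0.6],0.055],[[0.004,0.007,0.002],[0,0,-1.4],0.055],[[0.006,0.0105,0.006],[0,0,-2.3],0.055],[[0.006,0.0105,0.014],[0,0,-2.3],0.055],[[0.006,0.0105,0.025],[0,0,-2.3],0.055],[[0.006,0.0105,0.036],[0,0,-2.3],0.055],[[0.006,0.0105,0.047],[0,0,-2.3],0.055],[[0.006,0.0105,0.056],[0,0,-2.3],0.055],[[0.006,0.0105,0.061],[0,0,-2.3],0.055],[[0.006,0.0105,0.063],[0,0,-2.3],0.055]]'
python3 -m creep '[[[0,0,0],[0,0,0],0.055],[[0,0,0],[0,0,0],0.055],[[0,0,0],[0,0,0],0.055],[[0,0,0],[0,0,0],0.055],[[0,0,0],[0,0,0],0.055],[[0,0,0],[0,0,0],0.055],[[0,0,0],[0,0,0],0.055],[[0,0,0],[0,0,0],0.055],[[0,0,0],[0,0,0],0.055],[[0,0,0],[0,0,0],0.055]]'
python3 - <<'E'
from h import *
from cell import manip
s=manip.read_state();print(s["gripper_width"]); plan(s,(.466,.309,.098),166.2)
for n in ["side","scene"]:
    c=manip.camera(n);im=c["img"][:,:,::-1]
    b=(190,230,310,390) if n=="side" else (350,70,460,200)
    cr=cv2.resize(im[b[1]:b[3],b[0]:b[2]],None,fx=3.7,fy=3.7);cv2.imwrite(f"pics/{n}5.png",cr)
    W=cloud(c);w=W[b[1]:b[3],b[0]:b[2]].reshape(-1,3)
    # gripped / lower tote sections in pastel-aligned coords
    a=np.radians(-13.8);d=w[:,:2]-[.467,.309];X=d@[np.cos(a),np.sin(a)];Y=d@[-np.sin(a),np.cos(a)]
    for lo,hi in((.05,.072),(.128,.152)):
        m=(w[:,2]>lo)&(w[:,2]<hi)&(abs(X)<.1)&(abs(Y)<.06)
        if m.sum()>20:print(n,lo,m.sum(),np.round(np.percentile(X[m],[1,99]),4),np.round(np.percentile(Y[m],[1,99]),4))
E
```

```text
t: 8.83
ee_pos: [0.465, 0.3084, 0.1144]
eef_rot: [-0.376, -3.116, 0.003]
wrist_force: [0.8, 0.7, -2.7]
gripper_width: 0.0653
t: 9.67
ee_pos: [0.4659, 0.309, 0.1163]
eef_rot: [0.376, 3.119, 0.0]
wrist_force: [-1.0, -0.3, -2.2]
gripper_width: 0.0653
0.06526138669406328
t 9.6667 pos [0.4659 0.309  0.1163] shift [-0.0001  0.      0.0183] turn [0.   0.   0.04]
side 0.05 817 [-0.0824  0.0772] [-0.031   0.0346]
side 0.128 1140 [-0.0817  0.0784] [-0.0386  0.047 ]
scene 0.05 633 [-0.0772  0.0827] [-0.0364  0.0308]
scene 0.128 1110 [-0.0768  0.0832] [-0.0465  0.0337]
```

View pics/side5.png

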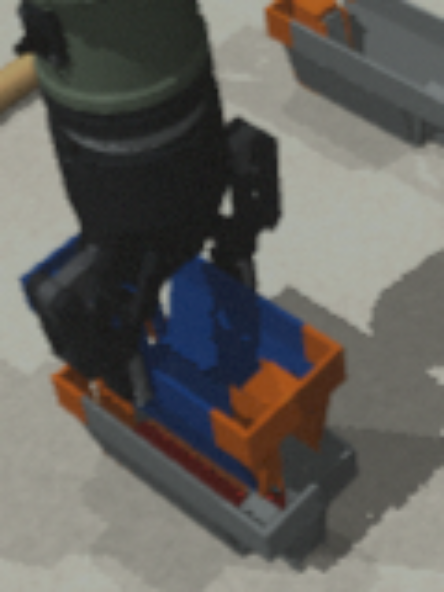

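View pics/scene5.png

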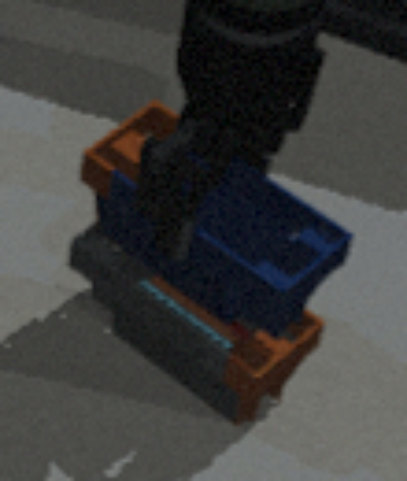

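Both crops show the blue tote directly above the grey one, with the orange ends opposite. Both cameras put the lengthwise alignment within about 1 mm. I'll lower it slowly.

```bash
python3 -m creep '[[[0,0,0.002],[0,0,0],0.055],[[0,0,0.004],[0,0,0],0.055],[[0,0,0.006],[0,0,0],0.055],[[0,0,0.008],[0,0,0],0.055],[[0,0,0.010],[0,0,0],0.055],[[0,0,0.012],[0,0,0],0.055],[[0,0,0.0135],[0,0,0],0.055],[[0,0,0.0145],[0,0,0],0.055],[[0,0,0.015],[0,0,0],0.055],[[0,0,0.015],[0,0,0],0.055]]'
python3 -m creep '[[[0,0,0.0005],[0,0,0],0.055],[[0,0,0.001],[0,0,0],0.055],[[0,0,0.0015],[0,0,0],0.055],[[0,0,0.002],[0,0,0],0.055],[[0,0,0.002],[0,0,0],0.055],[[0,0,0.002],[0,0,0],0.055],[[0,0,0.002],[0,0,0],0.055],[[0,0,0.002],[0,0,0],0.055],[[0,0,0.002],[0,0,0],0.055],[[0,0,0.002],[0,0,0],0.055]]'
```

```text
t: 10.6
ee_pos: [0.4659, 0.309, 0.1011]
eef_rot: [-0.376, -3.119, 0.0]
wrist_force: [-0.5, -0.4, -2.5]
gripper_width: 0.0652
t: 11.43
ee_pos: [0.466, 0.309, 0.0993]
eef_rot: [0.376, 3.119, 0.0]
wrist_force: [0.1, 0.4, -3.0]
gripper_width: 0.0654
```

Still no contact: the wrist force is -3 N, which is the tote's weight.

```bash
python3 -m creep '[[[0,0,0.0005],[0,0,0],0.055],[[0,0,0.001],[0,0,0],0.055],[[0,0,0.0015],[0,0,0],0.055],[[0,0,0.0015],[0,0,0],0.055],[[0,0,0.0015],[0,0,0],0.055],[[0,0,0.0015],[0,0,0],0.055],[[0,0,0.0015],[0,0,0],0.055],[[0,0,0.0015],[0,0,0],0.055],[[0,0,0.0015],[0,0,0],0.055],[[0,0,0.0015],[0,0,0],0.055]]'
```

```text
t: 12.27
ee_pos: [0.4662, 0.3091, 0.0988]
eef_rot: [0.376, 3.118, 0.0]
wrist_force: [-2.5, -2.2, 5.3]
gripper_width: 0.0653
```

Contact came at TCP z 0.0988 with +5.3 N, which is the expected ledge height. I'll release now.

```bash
python3 -m creep '[[[0,0,0],[0,0,0],0.068],[[0,0,0],[0,0,0],0.07],[[0,0,0],[0,0,0],0.075],[[0,0,0],[0,0,0],0.08],[[0,0,0],[0,0,0],0.085],[[0,0,0],[0,0,0],0.085],[[0,0,0],[0,0,0],0.085],[[0,0,0],[0,0,0],0.085],[[0,0,0],[0,0,0],0.085],[[0,0,0],[0,0,0],0.085]]'
python3 - <<'E'
from h import *
from cell import manip
c=manip.camera("wrist");cv2.imwrite("pics/w6.png",c["img"][:,:,::-1])
E
```

```text
t: 13.1
ee_pos: [0.4659, 0.309, 0.0978]
eef_rot: [-0.376, -3.119, 0.0]
wrist_force: [-0.3, 1.1, 0.3]
gripper_width: 0.085
```

View pics/w6.png

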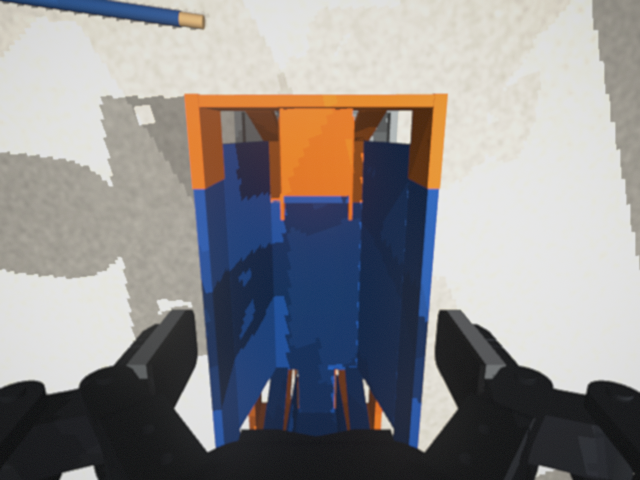

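The fingers are clear on both sides, at (180,350) and (455,350), and the tote is centred. I'll rise straight up.

```bash
python3 -m creep '[[[0,0,-0.003],[0,0,0],0.085],[[0,0,-0.009],[0,0,0],0.085],[[0,0,-0.02],[0,0,0],0.085],[[0,0,-0.035],[0,0,0],0.085],[[0,0,-0.055],[0,0,0],0.085],[[0,0,-0.08],[0,0,0],0.085],[[0,0,-0.105],[0,0,0],0.085],[[0,0,-0.13],[0,0,0],0.085],[[0,0,-0.145],[0,0,0],0.085],[[0,0,-0.15],[0,0,0],0.085]]'
python3 -m creep '[[[0,0,0],[0,0,0],0.085],[[0,0,0],[0,0,0],0.085],[[0,0,0],[0,0,0],0.085],[[0,0,0],[0,0,0],0.085],[[0,0,0],[0,0,0],0.085],[[0,0,0],[0,0,0],0.085],[[0,0,0],[0,0,0],0.085],[[0,0,0],[0,0,0],0.085],[[0,0,0],[0,0,0],0.085],[[0,0,0],[0,0,0],0.085]]'
python3 - <<'E'
from h import *
from cell import manip
s=manip.read_state();print(s["wrist_force"])
c=manip.camera("wrist");cv2.imwrite("pics/w7.png",c["img"][:,:,::-1])
T=np.eye(4);T[:3,:3]=Ro.from_rotvec(s["eef_rot"]).as_matrix();T[:3,3]=s["ee_pos"];M=np.linalg.inv(T@c["T_tool_cam"])
c["R"],c["t"]=M[:3,:3],M[:3,3]
rim(c,dict(blue=(150,60,480,440)),.122,.14)
def lev(c,b):
    w=cloud(c)[b[1]:b[3],b[0]:b[2]].reshape(-1,3);w=w[(w[:,2]>.127)&(w[:,2]<.138)]
    a=np.radians(166.2);d=w[:,:2]-[.467,.309];X=d@[np.cos(a),np.sin(a)];Y=d@[-np.sin(a),np.cos(a)]
    k=(abs(Y)>.027)&(abs(Y)<.035)&(abs(X)<.082)
    for x0 in(-.06,-.03,0,.03,.06):print(x0,[np.round(np.percentile(w[k&(abs(X-x0)<.01)&(g*Y>0),2],90),4) if (k&(abs(X-x0)<.01)&(g*Y>0)).any() else None for g in(1,-1)])
lev(c,(150,60,480,440))
for n,bl,ps,em in[("side",(195,230,310,390),(198,305,295,390),(255,215,335,278)),("scene",(350,70,460,200),(360,112,447,200),(308,212,402,300))]:
    c=manip.camera(n);print(n);rim(c,dict(blue=bl),.12,.14);rim(c,dict(past=ps),.055,.072);rim(c,dict(empty=em));lev(c,bl)
    cv2.imwrite(f"pics/{n}7.png",c["img"][:,:,::-1])
E
```

```text
t: 13.98
ee_pos: [0.468, 0.31, 0.2531]
eef_rot: [0.375, 3.112, 0.007]
wrist_force: [0.5, 0.6, 0.3]
gripper_width: 0.0852
t: 14.82
ee_pos: [0.466, 0.309, 0.2478]
eef_rot: [-0.376, -3.119, -0.0]
wrist_force: [-0.2, 0.4, -0.3]
gripper_width: 0.0848
[-0.2321825   0.36382809 -0.27016483]
blue 6903 ctr [468.  308.4] size [ 66.6 160.1] yaw 166.3 or [411. 322. 112.] ztop [0.1288 0.1331]
-0.06 [np.float64(0.133), np.float64(0.133)]
-0.03 [np.float64(0.1329), np.float64(0.133)]
0 [np.float64(0.1331), np.float64(0.1331)]
0.03 [np.float64(0.1329), np.float64(0.1331)]
0.06 [np.float64(0.1332), np.float64(0.1334)]
side
blue 1173 ctr [467.2 310.2] size [ 68.  163.5] yaw 166.4 or [442. 279. 100.] ztop [0.1263 0.1324]
past 1133 ctr [465.2 310.6] size [ 67.8 162.4] yaw 166.3 or [418. 328. 107.] ztop [0.0656 0.0706]
empty 441 ctr [517.3  -5.4] size [ 69.6 163.1] yaw -13.5 or [584. -23.  60.] ztop [0.0671 0.0709]
-0.06 [np.float64(0.1322), np.float64(0.1322)]
-0.03 [np.float64(0.1321), np.float64(0.1323)]
0 [np.float64(0.1323), np.float64(0.132)]
0.03 [np.float64(0.1322), np.float64(0.1328)]
0.06 [np.float64(0.1325), np.float64(0.1327)]
scene
blue 852 ctr [469.7 308.1] size [ 71.8 163. ] yaw 166.4 or [449. 311. 106.] ztop [0.126  0.1327]
past 619 ctr [468.6 306.6] size [ 69.7 161.3] yaw 165.7 or [459. 305. 101.] ztop [0.0652 0.0708]
empty 618 ctr [519.5  -9.4] size [ 69.  162.8] yaw -14.2 or [585. -28.  63.] ztop [0.0673 0.0713]
-0.06 [np.float64(0.1324), np.float64(0.1321)]
-0.03 [np.float64(0.1329), np.float64(0.133)]
0 [np.float64(0.1327), np.float64(0.132)]
0.03 [np.float64(0.1328), np.float64(0.1328)]
0.06 [np.float64(0.1319), np.float64(0.1317)]
```

View pics/side7.png

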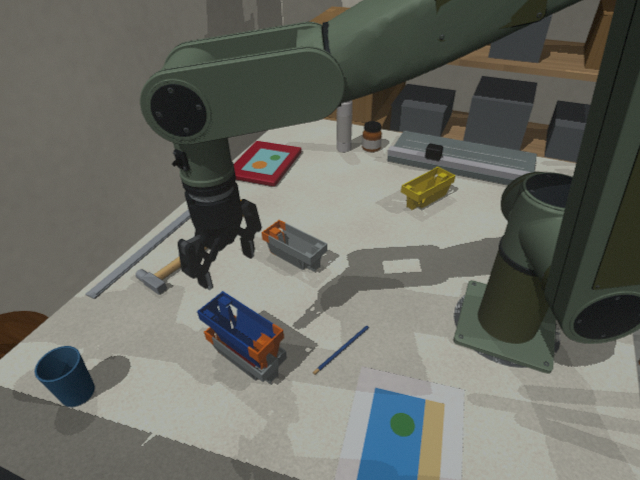

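View pics/w7.png

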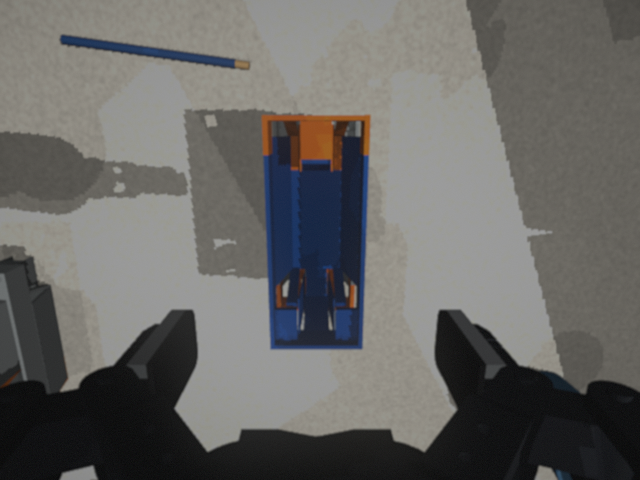

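The stack stands level, with the blue rim at about 132.5 mm and offsets of no more than 2 mm. The gripper is clear, so I'll hand the job in.

```bash
python3 -c "
from cell import manip
print(manip.finish_job())"
```

```text
the job is handed in; nothing more can be done
None
```

I stacked the empty blue tote on the pastel tote, turned end for end, and handed the job in at about 15 s of the 35 s allowed. I gripped it by the rim at mid-length and lowered it until light contact (about 5 N) at ledge height. Then I released it and rose clear.

My last checks before handing in:
- **Height and level:** the blue rim is at about 132–133 mm, so its centre is about 62 mm above the pastel tote's. It is level to within about 0.5 mm along both long sides.
- **Alignment:** the two totes agree within about 2 mm sideways and 1° in direction, with the orange ends at opposite ends.
- **Grey totes:** both stand where they were, within measuring error (about 1–2 mm).
- **Gripper:** it is open, more than 10 cm above the stack and touching nothing.

No check failed. The cameras disagree with each other by 2–4 mm, which is about their calibration error. The handover itself reports no verdict.

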